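# Line up the guard's front flap for its hinge pin

## Task

Close the specimen guard: first swing its raised grey cover gently down until it is fully down on its stop. Then take by its black grip the loose flap that has a single middle knuckle (not the one with two outer knuckles), and hold that knuckle in the gap between the cover's two front knuckles so that all three bores line up and a straight 7 mm pin could be pushed through. Finish holding the flap there, steady, in the air and carried by the gripper alone; do not let go, and leave the other flap and the small things on the bench where they are.

Things in the scene. Friction and masses are not known exactly. Their poses are not given: they have to be found in the camera images.
- guard: The specimen guard: a white open-topped box 150 x 160 x 80 mm (its x, y, z), fixed to the bench, with a specimen holder inside. Origin: centre of its underside; x points away from the robot (at yaw 0), z up. Its place and yaw vary.
- cover_hinge (a point): Point at the middle of the cover's hinge axis on the guard's rear rim: 80 mm behind (+x of) the guard's origin and 80 mm up. The axis runs along the guard's y. It does not move with the cover.
- cover (a joint): Angle of the cover, rad: 0 = fully down on its stop (level), growing as its front edge swings up. Stiff friction hinge: it stays where it is left; pushing its upper side down near the front edge takes 1 to 3 N. A grey plate reaching 170 mm forward of the hinge axis, 170 mm wide, 5 mm thick, its underside in the plane of the hinge axis.
- cover_bore (a point): Centre of the 36 mm gap between the two steel knuckles on the cover's front edge (tubes 18 mm outside, 10 mm bore, 30 mm long each), on their axis; y along the bores. It moves with the cover: 184 mm from the hinge axis, 9 mm above the plane of the cover's underside. Cover down: 104 mm in front (-x) of the guard's origin, 89 mm up, only the bench below it.
- flap: The flap to use: grey plate 4 mm thick, 70 (x) by 110 mm (y), ONE steel knuckle at the middle of its +x edge (tube 18 mm outside, 10 mm bore, 30 mm long). 0.11 to 0.23 kg. Black upright grip on top: rib 12 mm thick (x), 44 mm long (y), up to 50 mm above the underside. Origin: underside, below the middle of the grip; x to the knuckle, z up. Starts flat on the bench left or right of the guard.
- flap_bore (a point): Centre of the flap's knuckle, on its bore axis: 45 mm towards +x of the flap's origin and 9 mm above its underside; y axis along the bore.
- flap_bore_left (a point): Left (+y) end of the flap's bore axis, 15 mm from flap_bore.
- flap_bore_right (a point): Right (-y) end of the flap's bore axis, 15 mm from flap_bore.
- spare_flap: The other loose flap, not to be used: same plate and grip, but with TWO outer knuckles on its +x edge and a gap between them. Origin and axes as for the flap. Which flap lies left and which right varies. Both flaps have a lip 12 mm high along the -x edge, 38 mm from the origin, and a knuckle edge 18 mm high at +x.
- petri: A petri dish, 70 mm wide, 14 mm high, near the bench's front edge; leave alone. Origin: centre of the underside.
- driver: A hex driver with a red handle, 155 mm long, 23 mm thick, lying near the front edge; leave alone.
- specimen_a: A round mounted specimen, 30 mm wide, 18 mm high, left of the guard; leave alone. Origin: centre of the underside.
- specimen_b: A round mounted specimen, 30 mm wide, 18 mm high, right of the guard; leave alone. Origin: centre of the underside.
- pen: A marker pen, 135 mm long, 17 mm thick, lying near the front edge; leave alone.
- tape: A roll of tape lying flat, 98 mm wide, 25 mm high, behind and left of the guard; leave alone. Origin: centre of the underside.
Mind the look-alikes: they are no part of the job. What is shaped like the flap but green is not meant.

How it is judged:
By the outcome, as a careful person would: the job done as asked, in the order asked, and still so for the second after the job is handed in, while the arm keeps its last pose, push and grip.
It also fails if it takes over 51 s, if anything falls off the work surface, if the arm or the gripper's body presses on something with over 40 N, if the wrist force passes 120 N, or if a joint passes its speed limit or range.

## Robot

A 6-joint arm with a two-finger parallel gripper is mounted at the origin on a cart in front of the work surface, level with it; the furniture and walls round the work are solid. World frame = base frame: x ahead of the robot, y to its left, z up, the work surface at z = 0. Lengths are in mm, angles in rad, forces in N, time in s.
With the tool pointing down it reaches from about 425 to 950 mm from the base axis. Payload 3.5 kg.
Tool frame: the origin (TCP) lies at the very end of the fingers, on their centre line; the grasp point (between the pads) lies 19 mm behind it; z points along the fingers, y is the line along which they close (so a half turn about z gives the same grasp; the last joint's range is limited). The gripper opens to 85 mm and grips with 20 to 120 N. Pads are 22 mm wide; open, the fingers measure 114 mm over their backs; the gripper's body (76 mm by 85 mm) begins 54 mm behind the grasp point. The pads swing forward as they close: fully open they stand 13 mm farther back than shut.
Start: joints at [-1.346, 0.286, 1.577, -0, 1.279, -0.15], TCP at [247.13, -628.118, 202.025] pointing down, gripper open.
Joint ranges: [-2.77, 2.77], [-0.9, 2.22], [0.21, 2.48], [-1.53, 4.67], [0.24, 2.81], [-2.84, 2.84]. Speed limits (rad/s): [2.79, 2.79, 3.14, 3.14, 3.14, 3.14].

## Interface

Orientations are given as a unit quaternion [w, x, y, z].
In Python, from cell import manip gives the robot as it stands. Calls block until the motion is done:
- manip.move_to(position, orientation): joint-space move of the TCP to a pose.
- manip.servo_line(position, rotation=None, max_speed=150): straight line of the TCP; rotation=None keeps the orientation; max_speed is the mean speed in mm/s.
- manip.movej(angles): joint-space move.
- manip.gripper_to(opening, squeeze=None): finger opening in mm; squeeze is the grip in N (None keeps the last); returns when the fingers have stopped.
- manip.sleep(seconds).
- manip.ik(position, orientation): joint angles nearest the present ones, or None.
- manip.snapshot(name): name is "side" or "top"; returns a dict with "color" (384x512x3 uint8, red, green, blue), "camera_matrix" (3x3 intrinsics, pixels), "position" and "rotation" of the camera in the world. Camera axes: x right, y down, z forward; pixel columns grow to the right and rows downward; lengths in mm; the calibration is good to about 2 mm. A picture is of the moment at which its call begins. There is no depth.
A pose or a line that the arm cannot do raises manip.IKError and nothing moves.
- manip.hand_in(): hands the job in; it is judged then, once.
Readings, each from a call of its own:
- manip.current_time(): time.
- manip.current_joint_pos(): joint angles.
- manip.current_qd(): joint speeds.
- manip.current_joint_torque(): joint torques, N m.
- manip.current_tool_pos(): TCP position.
- manip.current_orientation(): TCP orientation.
- manip.current_ft_force(): force on the tool from outside, world axes, zero at the start.
- manip.current_torque(): the same for the moment, N m.
- manip.current_gripper_width(): finger opening in mm.
- manip.current_gripper_force(): force on a finger pad.
Only numpy, scipy, OpenCV 4.12 (cv2) and the standard library are available. Lean on these libraries where they do the work, as an engineer would, in place of code of your own. Each camera call takes 0.05 s, during which the arm holds its last target. There are 200 camera calls.

## Working session

There is one attempt and no reset: what is moved stays moved. The work goes in short steps, each a Python script; the robot and the scene stay as the last script left them, time stands still between calls to the robot, and variables do not carry over. Pictures are saved under pics/ and viewed, at most 10 in all, crops included, and the job is handed in when it is done.

```bash
mkdir -p pics; ls; python3 - <<'E'
from cell import manip
import cv2,numpy as np
for n in("top","side"):
    s=manip.snapshot(n); cv2.imwrite(f"pics/{n}0.png",s["color"][:,:,::-1])
    print(n,np.array(s["camera_matrix"]).round(1).tolist(),np.round(s["position"],1),np.round(s["rotation"],4).tolist())
print(manip.current_time(),manip.current_orientation())
E
```

```text
pics
top [[486.3, 0.0, 259.5], [0.0, 486.3, 197.3], [0.0, 0.0, 1.0]] [ 424.4   13.8 1213.6] [0.0398, -0.7022, 0.7096, -0.0417]
side [[371.8, 0.0, 262.4], [0.0, 371.8, 194.1], [0.0, 0.0, 1.0]] [1048.9   34.4  902.3] [-0.1953, 0.6667, 0.6931, -0.1922]
0.1 [-1.08201149e-03  9.82490862e-01  1.86307635e-01 -3.63694672e-05]
```

View pics/top0.png

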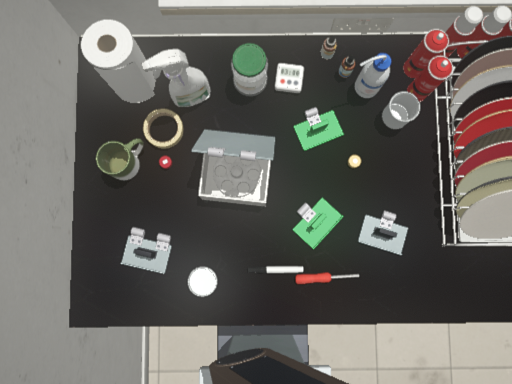

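View pics/side0.png

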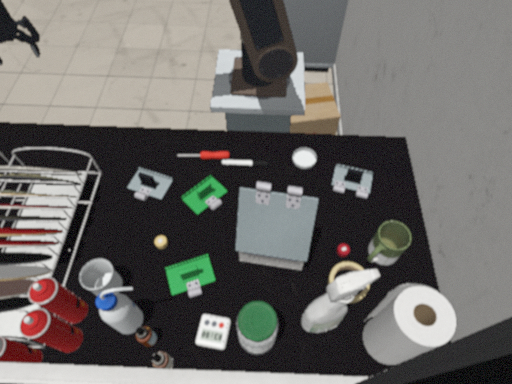

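The top view shows the guard at (235,178) with its cover raised and the cover knuckles at (215,152) and (247,155). Candidates for the flap:
- Grey at (383,233), knuckle at about (388,216), appears to be single.
- Grey at (147,252), with two knuckles: this is the spare.
- Green at (318,129) and (318,222): not meant.

I choose the one at (383,233) and will check it in a crop, alongside the guard.

```bash
cat > h.py <<'E'
import numpy as np,cv2
from scipy.spatial.transform import Rotation as R
from cell import manip
def Rq(q): return R.from_quat(np.r_[q[1:],q[0]])
def ray(s,p):
    K=np.array(s["camera_matrix"]); d=np.linalg.inv(K)@[p[0],p[1],1]
    return np.array(s["position"]),Rq(s["rotation"]).apply(d)
def on(s,p,z):
    o,d=ray(s,p); return o+d*(z-o[2])/d[2]
def proj(s,P):
    c=Rq(s["rotation"]).inv().apply(np.array(P)-s["position"]); c=(np.array(s["camera_matrix"])@c.T).T
    return c[...,:2]/c[...,2:]
def tri(s1,p1,s2,p2):
    o1,d1=ray(s1,p1);o2,d2=ray(s2,p2)
    t=np.linalg.lstsq(np.c_[d1,-d2],o2-o1,rcond=None)[0]
    a,b=o1+d1*t[0],o2+d2*t[1]; return (a+b)/2,np.linalg.norm(a-b)
def down(yaw): # tool down, tool y axis at world angle yaw
    y=np.array([np.cos(yaw),np.sin(yaw),0]);z=np.array([0,0,-1.]);x=np.cross(y,z)
    q=R.from_matrix(np.c_[x,y,z]).as_quat(); return np.r_[q[3],q[:3]]
E
python3 - <<'E'
import cv2,numpy as np
t=cv2.imread("pics/top0.png");s=cv2.imread("pics/side0.png")
c=lambda im,x,y,w,h,k:cv2.resize(im[y:y+h,x:x+w],None,fx=k,fy=k,interpolation=cv2.INTER_CUBIC)
a=c(t,350,200,66,60,6);b=c(t,185,120,100,90,4)
d=c(s,120,160,66,60,6);e=c(s,225,175,100,100,4)
im=np.zeros((780,800,3),np.uint8)
for q,(x,y) in((a,(0,0)),(b,(400,0)),(d,(0,370)),(e,(400,370))): im[y:y+q.shape[0],x:x+q.shape[1]]=q
cv2.imwrite("pics/crop0.png",cv2.resize(im[:770],(616,592),interpolation=cv2.INTER_AREA))
E
```

```text
(no output)
```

View pics/crop0.png

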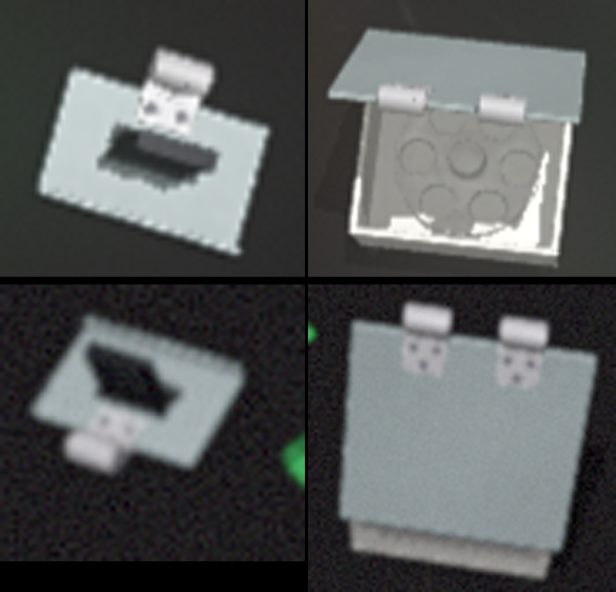

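The crop confirms that the flap at top-view (383,233) has one middle knuckle, at about (389.6,215.6). The raised cover's knuckles are at (215.5,151.8) and (248,155.1) in the top view, and at (295,190) and (264,186) in the side view. Now I'll turn these into positions.

```bash
python3 - <<'E'
from h import *
T=manip.snapshot("top");S=manip.snapshot("side")
np.set_printoptions(precision=1,suppress=True)
L,e1=tri(T,(215.5,151.8),S,(295.1,190.3));Rr,e2=tri(T,(248,155.1),S,(264,185.7))
d=L-Rr;print("knL",L,e1,"knR",Rr,e2,"dist(66)",np.linalg.norm(d),"yaw",np.arctan2(-d[0],d[1]))
for p in((350-308,234),(556-308,250)): print("rimF",on(T,(p[0]/3.08+185,p[1]/3.08+120),80))
c=[on(T,(365.8,214.7),4),on(T,(408,227.3),4),on(T,(401.5,254.8),12),on(T,(358.2,241.6),12)]
print("flap",c,"w",np.linalg.norm(c[0]-c[1]),np.linalg.norm(c[2]-c[3]),"kn",on(T,(389.6,215.6),12))
# grips: black-ish region inside the plates in the side view/top view
for s,roi in((T,(372,222,28,18)),):
    x,y,w,h=roi;g=cv2.cvtColor(s["color"],cv2.COLOR_RGB2GRAY)[y:y+h,x:x+w]
    m=(g<90).astype(np.uint8);print(cv2.connectedComponentsWithStats(m)[2:])
E
```

```text
knL [629.9  98.2 246.8] 0.9798692425537895 knR [622.2  32.6 248.1] 0.6249827381741463 dist(66) 65.99907940370069 yaw -0.11715409294880368
rimF [560.3 152.9  80. ]
rimF [546.4  -3.9  80. ]
flap [array([ 518. , -254.9,    4. ]), array([ 485.5, -358.8,    4. ]), array([ 417.8, -337.3,   12. ]), array([ 451.2, -232. ,   12. ])] w 108.87669232934557 110.43415073468942 kn [ 514.5 -312.    12. ]
(array([[  0,   0,  28,  18, 343],
       [ 22,   0,   6,   3,  11],
       [  1,   6,  23,  11, 150]], dtype=int32), array([[13.9,  7.5],
       [25.1,  0.5],
       [11.8, 11.4]]))
```

```bash
cat >> h.py <<'E'
YAW=-0.10; H=np.array([707.6,59.,80.])
def best(p,yaw):
    q0=np.array(manip.current_joint_pos()); c=[]
    for k in(0,np.pi,-np.pi):
        o=down(yaw+k); q=manip.ik(list(p),list(o))
        if q is not None: c.append((abs(np.array(q)-q0).max(),o,q))
    return min(c,key=lambda a:a[0])[1:] 
def F(): return np.array(manip.current_ft_force())
E
python3 - <<'E'
from h import *
np.set_printoptions(precision=1,suppress=True)
gx=np.array([np.cos(YAW),np.sin(YAW),0])
def P(th,r=150):
    return H+gx*(-r*np.cos(th)+5*np.sin(th)+11)+np.array([0,0,r*np.sin(th)+5*np.cos(th)])
manip.gripper_to(0,40)
p=P(np.radians(75)); up=p+[0,0,110]
o,q=best(up,YAW+np.pi/2); print(q)
manip.move_to(list(up),list(o)); manip.servo_line(list(p),max_speed=150)
f0=F(); print(manip.current_time(),f0)
for th in list(range(66,2,-8))+[2,0]:
    manip.servo_line(list(P(np.radians(th))),max_speed=70); print(th,F()-f0)
for i in range(8):
    if (F()-f0)[2]>6: break
    t=np.array(manip.current_tool_pos()); t[2]=P(0)[2]-1-i; manip.servo_line(list(t),max_speed=20); print(t,F()-f0)
print(manip.current_tool_pos(),manip.current_time())
E
```

```text
[-0.1  0.3  1.4 -0.   1.5 -1.5]
4.7583 [0.3 0.6 1.1]
66 [-0.5 -0.6 -0.9]
58 [ 0.6 -0.8 -0.8]
50 [-1.2 -0.7  0.8]
42 [-6.2  0.5  7.6]
34 [-0.4 -0.6 -1.6]
26 [-1.  -0.1 -1.2]
18 [-0.4 -0.9 -1.6]
10 [ 0.2 -0.9 -0.3]
2 [-0.1 -1.5 -1.4]
0 [-0.1 -1.  -0.5]
[569.1  72.9  84. ] [ 0.5 -0.2 -1.2]
[569.2  72.8  83. ] [-0.6 -0.2  0.3]
[569.2  72.9  82. ] [-0.5 -2.  -0.5]
[569.3  72.9  81. ] [ 0.9 -1.2 -0.4]
[569.2  72.9  80. ] [-0.6 -0.8 -1.2]
[569.2  72.9  79. ] [-0.6 -0.3 -0.6]
[569.1  72.9  78. ] [-0.6 -0.6 -0.5]
[569.1  72.9  77. ] [-0.1 -0.4 -0.7]
[569.   72.9  76.9] 11.0917
```

```bash
python3 - <<'E'
from h import *
c=[]
for n in("top","side"):
    im=manip.snapshot(n)["color"][:,:,::-1]
    a=im[90:240,150:320] if n=="top" else im[130:280,200:370]
    c.append(cv2.resize(a,None,fx=2.3,fy=2.3,interpolation=cv2.INTER_CUBIC))
cv2.imwrite("pics/b.png",np.hstack(c))
E
```

```text
(no output)
```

View pics/b.png

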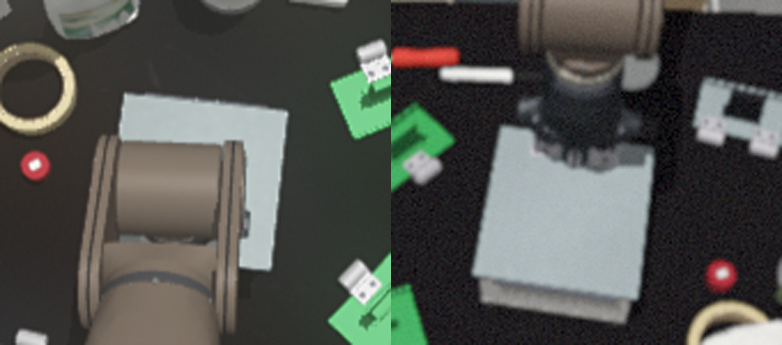

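The cover's rear edge in the top view is at (203.5,131.3) to (275.2,137.8), and its front right corner is at (268.3,207.4). It looks low, but the finger carries no load. I'll compare that corner and the TCP projection to get the angle.

```bash
python3 - <<'E'
from h import *
np.set_printoptions(precision=1,suppress=True)
T=manip.snapshot("top");S=manip.snapshot("side")
print("TCP px",proj(T,manip.current_tool_pos()),proj(S,manip.current_tool_pos()),manip.current_gripper_width())
a,b,c=on(T,(203.5,131.3),85),on(T,(275.2,137.8),85),on(T,(268.3,207.4),85)
print(a,b,c,np.linalg.norm(a-b),np.linalg.norm(b-c))
m=lambda x,y:(x/2.3+200-390/2.3,y/2.3+130)
sa,sb=m(638,298),m(474,275)
print("rear tri",tri(T,(203.5,131.3),S,sa),tri(T,(275.2,137.8),S,sb))
print("front R tri",tri(T,(268.3,207.4),S,m(500,127)))
print("frontL side on85",on(S,m(653,150),85))
# rise to look at knuckles unobstructed
manip.servo_line([569,73,200],max_speed=200); 
p=np.array([480,-150,300.]); o,q=best(p,YAW+np.pi/2); manip.move_to(list(p),list(o))
im=[]
for n in("top","side"):
    i=manip.snapshot(n)["color"][:,:,::-1]; i=i[90:240,150:320] if n=="top" else i[130:280,200:370]
    im.append(cv2.resize(i,None,fx=2.3,fy=2.3,interpolation=cv2.INTER_CUBIC))
cv2.imwrite("pics/c.png",np.hstack(im)); print(manip.current_time())
E
```

```text
TCP px [232.8 192.1] [279.3 205.4] 0.16287315041636774
[714.1 141.3  85. ] [696.6 -28.6  85. ] [531.2 -10.2  85. ] 170.82492536667888 166.50783382930135
rear tri (array([715.3, 141.6,  80.4]), np.float64(0.4133307502934108)) (array([697.4, -28.1,  81.6]), np.float64(1.1981193497879281))
front R tri (array([529.3,  -9.6, 105.1]), np.float64(0.17249995965949996))
frontL side on85 [539.4 163.   85. ]
13.175
```

View pics/c.png

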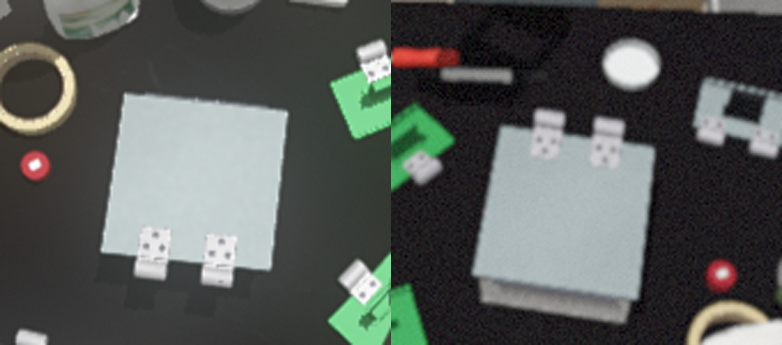

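The cover now looks nearly down. Its knuckles are at crop (151,270) and (217,279) in the top view, and at (608,125) and (549,117) in the side view. I'll check their height, because the right front corner gave 105.

```bash
python3 - <<'E'
from h import *
np.set_printoptions(precision=1,suppress=True)
T=manip.snapshot("top");S=manip.snapshot("side")
t=lambda x,y:(x/2.3+150,y/2.3+90)
m=lambda x,y:((x-391)/2.3+200,y/2.3+130)
for n,a,b in(("knL",(151,270),(609,124)),("knR",(217,279),(550,116)),("FR",(271,270),(501,127)),("FL",(101,252),(654,149)),("RR",(288,110),(474,275)),("RL",(123,95),(638,298))):
    print(n,*tri(T,t(*a),S,m(*b)))
# front edge by pixel: grey plate vs black, column scan in side view near corners
for nm,s,x0,y0 in(("top",T,150,90),("side",S,200,130)):
    g=s["color"].astype(int); hsv=cv2.cvtColor(s["color"],cv2.COLOR_RGB2HSV)
    mk=((g.sum(2)>330)&(hsv[...,1]<60)).astype(np.uint8)
    n,l,st,c=cv2.connectedComponentsWithStats(mk); k=l[180 if nm=="top" else 225, 235 if nm=="top" else 275]
    mm=cv2.morphologyEx((l==k).astype(np.uint8),cv2.MORPH_OPEN,np.ones((25,25)))
    cn=max(cv2.findContours(mm,0,2)[0],key=cv2.contourArea); print(nm,cv2.approxPolyDP(cn,5,True)[:,0].tolist(),cv2.boxPoints(cv2.minAreaRect(cn)).tolist())
E
```

```text
knL [529.2 109.5 119.1] 0.13419071672603997
knR [519.9  44.6 116.7] 0.41278331024729237
FR [529.3  -9.1 105.2] 0.9091964797993025
FL [549.3 160.5 103. ] 0.6914817338771623
RR [697.4 -28.7  81.6] 0.2045887268497388
RL [715.3 141.1  80.3] 1.4787929208020711
top [[204, 132], [197, 199], [267, 205], [272, 138]] [[194.363525390625, 200.48587036132812], [201.72940063476562, 129.2823486328125], [274.8435363769531, 136.84588623046875], [267.4776611328125, 208.04940795898438]]
side [[247, 186], [239, 251], [307, 257], [311, 194]] [[235.4799346923828, 250.63998413085938], [245.29994201660156, 181.89999389648438], [316.27996826171875, 192.04000854492188], [306.4599609375, 260.7799987792969]]
```

```bash
python3 - <<'E'
from h import *
np.set_printoptions(precision=1,suppress=True)
gx=np.array([np.cos(YAW),np.sin(YAW),0])
b=H-gx*145; up=np.array([b[0],b[1],150.])
o,q=best(up,YAW+np.pi/2); manip.move_to(list(up),list(o))
f0=np.mean([F() for _ in range(5)],0)
for z in(120,112,104,96,90,86,83):
    up[2]=z; manip.servo_line(list(up),max_speed=50)
    f=np.mean([F() for _ in range(5)],0)-f0; print(z,np.array(manip.current_tool_pos()),f)
    if f[2]>8: break
S=manip.snapshot("side");T=manip.snapshot("top");print(manip.current_time(),manip.current_gripper_width(),proj(S,manip.current_tool_pos()))
i=cv2.resize(S["color"][150:270,210:350,::-1],None,fx=4,fy=4,interpolation=cv2.INTER_CUBIC)
cv2.imwrite("pics/d.png",i)
E
```

```text
120 [563.4  73.5 120. ] [-0.2  0.2  0.8]
112 [562.9  73.6 111.4] [0.1 0.2 0.6]
104 [562.9  73.5 103.3] [-0.2 -0.3  0.4]
96 [562.9  73.5  95.4] [1.  0.2 0. ]
90 [563.   73.5  89.5] [-1.   0.1  0.3]
86 [563.1  73.5  85.7] [0.2 1.  1. ]
83 [563.2  73.5  82.8] [ 0.2 -0.1  1.1]
16.9083 0.28226663234113175 [279.6 202.3]
```

View pics/d.png

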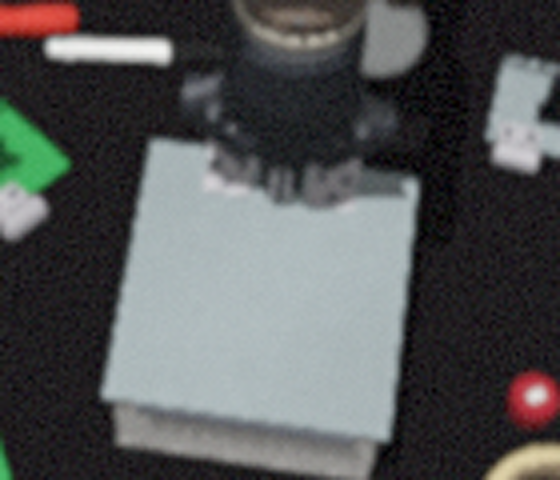

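The fingertips end at about crop (295,200), some 5 px above where the reported TCP should appear. That suggests the shut fingers end about 20–25 mm short of the TCP, which also explains the lack of force and the cover still being about 7° up. I'll keep pressing down with a force guard.

```bash
python3 - <<'E'
from h import *
np.set_printoptions(precision=1,suppress=True)
up=np.array([563,73.5,0]); f0=np.array([0.3,.6,1.1])
z=79
while z>48:
    up[2]=z; manip.servo_line(list(up),max_speed=40)
    f=np.mean([F() for _ in range(3)],0)-f0; print(z,np.array(manip.current_tool_pos())[2],f)
    if f[2]>7: break
    z-= 3
S=manip.snapshot("side");T=manip.snapshot("top");print(manip.current_time(),manip.current_orientation(),manip.current_joint_pos())
i=np.hstack([cv2.resize(a["color"][y:y+120,x:x+140,::-1],None,fx=2.8,fy=2.8,interpolation=cv2.INTER_CUBIC) for a,x,y in((T,170,100),(S,210,150))])
cv2.imwrite("pics/e.png",i)
E
```

```text
79 78.5436950221485 [-1.5 -1.7 -1.1]
76 75.85258491689792 [-0.2 -0.8 -1.3]
73 72.75777006452968 [-0.5 -1.3 -0.7]
70 69.72601302749581 [-0.2 -0.6 -0.9]
67 66.67902342676358 [ 0.3 -1.4 -0.6]
64 63.707666977755736 [ 0.4 -0.1 -0.3]
61 60.68168392749117 [-1.2 -1.1 -0.7]
58 57.71597450061859 [-0.1 -0.3 -2.2]
55 55.73369564130785 [-2.7 -0.5  3.8]
52 55.55942513896597 [-8.6 -1.2 16.9]
19.5083 [-0.  0.  1. -0.] [-0.   0.2  1.9 -0.   1.  -1.5]
```

View pics/e.png

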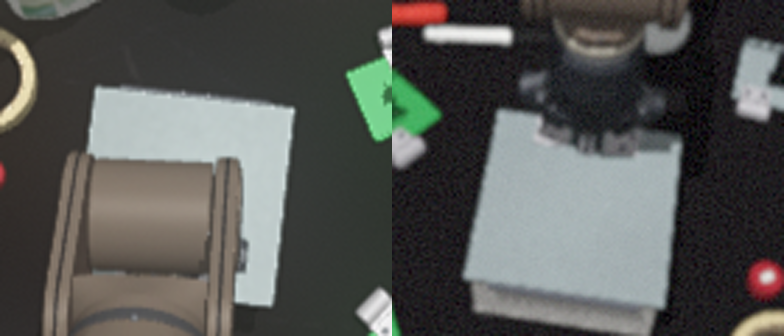

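The cover hit its stop: the force rose to 17 N and the side-view front corner dropped about 6 px. I'll retreat, go above the flap with the gripper part open, and take pictures of the cover and gripper.

```bash
cat >> h.py <<'E'
FY=-0.303; FO=np.array([471.,-296.6,0])
E
python3 - <<'E'
from h import *
np.set_printoptions(precision=1,suppress=True)
manip.servo_line([563,73.5,130],max_speed=200)
p=np.array([FO[0],FO[1],110]); o,q=best(p,FY)
for yaw in (YAW,):
    for k in (0,np.pi): print("final ik",k,manip.ik([480,82,80],list(down(yaw+k))))
print(q,o)
manip.move_to(list(p),list(o)); manip.gripper_to(42,60)
T=manip.snapshot("top");S=manip.snapshot("side")
import pickle; pickle.dump((T,S),open("ts.pkl","wb"))
print(manip.current_time(),manip.current_tool_pos(),proj(T,manip.current_tool_pos()),proj(S,manip.current_tool_pos()))
def c(a,x,y,w,h,k): return cv2.resize(a["color"][y:y+h,x:x+w,::-1],None,fx=k,fy=k,interpolation=cv2.INTER_CUBIC)
r1=np.hstack([c(T,190,180,90,50,4.4),c(S,235,170,90,50,4.4)])
r2=np.hstack([c(T,340,190,90,80,4.4),c(S,110,140,90,80,4.4)])
cv2.imwrite("pics/f.png",np.vstack([r1,r2]))
E
```

```text
final ik 0 [-0.   0.   2.1 -0.   1.   0.1]
final ik 3.141592653589793 None
[-0.7  0.1  1.9 -0.   1.1 -0.4] [0.  0.8 0.6 0. ]
22.05 [ 471.1 -296.6  110.1] [395.2 231.4] [140.2 161.7]
```

View pics/f.png

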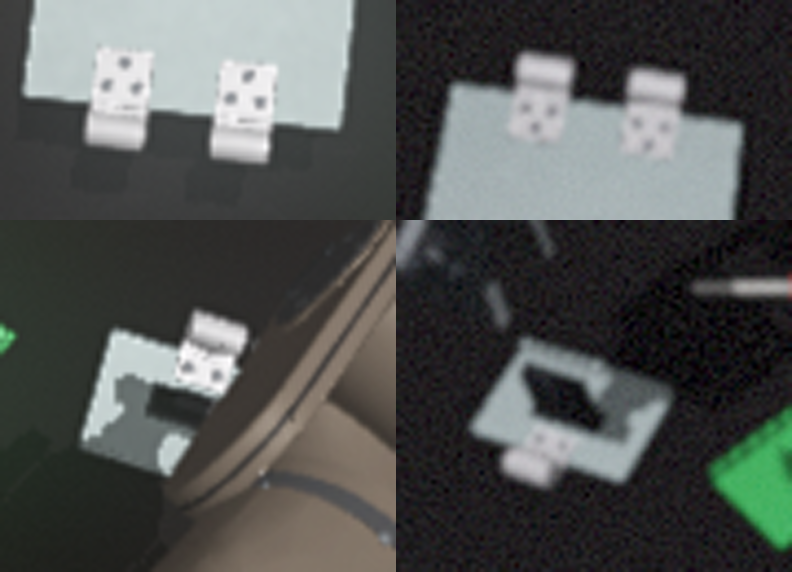

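In this picture the cover knuckle tubes are at top-crop (117,131.5) and (241.5,144.5), and at side-crop (659,86) and (545,69). The open fingertips in the side view average about px (138.7,153.6), 8 px above the reported TCP, so the fingertips really do sit some 30+ mm above it. I'll compute the bore, then do a guarded grasp.

```bash
python3 - <<'E'
from h import *
import pickle
np.set_printoptions(precision=2,suppress=True)
T,S=pickle.load(open("ts.pkl","rb"))
t=lambda x,y:(x/4.4+190,y/4.4+180); s=lambda x,y:((x-396)/4.4+235,y/4.4+170)
L,R_=on(T,t(117,131.5),89),on(T,t(241.5,144.5),89)
d=L-R_; print("top@89",L,R_,"mid",(L+R_)/2,"d66",np.linalg.norm(d),"yaw",np.arctan2(-d[0],d[1]))
print("tri",tri(T,t(117,131.5),S,s(659,86)),tri(T,t(241.5,144.5),S,s(545,69)))
a,b=on(T,t(24,96),85),on(T,t(340,128),85);d=a-b;print("front edge",a,b,np.linalg.norm(d),np.arctan2(-d[0],d[1]))
a,b=np.array([715,141.1]),np.array([697.0,-28.6]);d=a-b;print("rear yaw",np.arctan2(-d[0],d[1]))
print("tip", [ (z,proj(S,[471,-296.6,z])) for z in(110,140,150)])
f0=F(); p=np.array([FO[0],FO[1],20.]); manip.servo_line(list(p),max_speed=120)
for z in(5,-5,-15):
    p[2]=z; manip.servo_line(list(p),max_speed=60); f=F()-f0; print(z,f)
    if abs(f).max()>6: break
manip.gripper_to(0,70); print(manip.current_gripper_width(),manip.current_gripper_force(),manip.current_tool_pos(),F()-f0,manip.current_time())
E
```

```text
top@89 [526.24 110.    89.  ] [518.68  44.39  89.  ] mid [522.46  77.2   89.  ] d66 66.04332390929416 yaw -0.11477214888211686
tri (array([526.33, 111.11,  88.24]), np.float64(2.0693541213675086)) (array([518.58,  44.42,  90.23]), np.float64(0.11906449671887162))
front edge [546.01 159.64  85.  ] [527.23  -7.71  85.  ] 168.4032492871479 -0.11176385087559573
rear yaw -0.10567441118639825
tip [(110, array([140.21, 161.69])), (140, array([137.11, 154.66])), (150, array([136.04, 152.23]))]
5 [-1.35 -0.11 -0.32]
-5 [-1.71 -1.13 -0.13]
-15 [ 0.22 -0.61 -0.48]
11.24844175513882 68.57176423072815 [ 471.24 -296.85  -14.65] [-1.55 -1.27  0.02] 24.3583
```

The cover is down, with its bore measured at z = 88–90, and the flap is gripped. Now I'll lift, carry it over and pause just above and in front of the gap for a look.

```bash
cat >> h.py <<'E'
GY=-0.110; B=np.array([522.5,77.2,89.]); GX=np.array([np.cos(GY),np.sin(GY),0]); ZG=-14.65
def tcp(dx=0,dy=0,dz=0):
    return B-45*GX+GX*dx+np.array([-GX[1],GX[0],0])*dy+np.array([0,0,dz-9+ZG])
E
python3 - <<'E'
from h import *
import pickle
np.set_printoptions(precision=2,suppress=True)
f0=F(); p=np.array(manip.current_tool_pos()); p[2]=130
manip.servo_line(list(p),max_speed=120); print("weight",F()-f0,manip.current_gripper_width())
manip.move_to(list(tcp(-15,0,55)),list(down(GY)))
manip.servo_line(list(tcp(-15,0,25)),max_speed=80)
manip.sleep(0.2)
T=manip.snapshot("top");S=manip.snapshot("side"); pickle.dump((T,S),open("ts2.pkl","wb"))
print(manip.current_time(),manip.current_tool_pos(),tcp(-15,0,25))
def c(a,x,y,w,h,k): return cv2.resize(a["color"][y:y+h,x:x+w,::-1],None,fx=k,fy=k,interpolation=cv2.INTER_CUBIC)
cv2.imwrite("pics/g.png",np.vstack([c(T,175,180,120,50,6.6),c(S,220,155,120,40,6.6)]))
# expected pixel of bore ends at this pose
e=B+GX*-15+[0,0,25]; y=np.array([-GX[1],GX[0],0])
print("exp T",proj(T,[e+15*y,e-15*y]).tolist(),"S",proj(S,[e+15*y,e-15*y]).tolist())
E
```

```text
weight [ 1.15  0.84 -1.79] 11.237277998341453
27.9583 [463.26  83.81  90.88] [462.86  83.79  90.35]
exp T [[222.8224554601126, 216.30339878411084], [235.99185851882405, 217.61660194316372]] S [[288.4198658207412, 178.28492371183563], [276.8222421579452, 176.79838276517958]]
```

View pics/g.png

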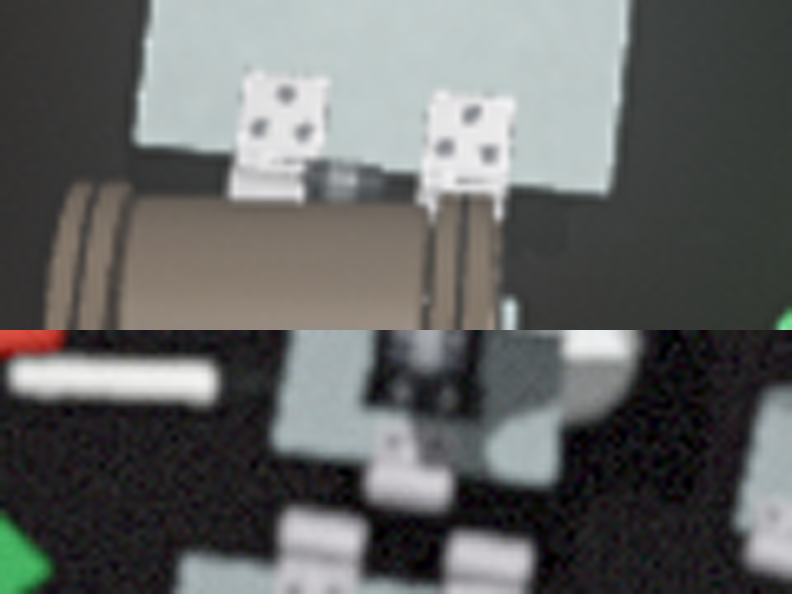

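In the side view the flap knuckle is at crop (409.5,487), between the cover knuckles at (322.5,530) and (490,555), and within about 1 px of the expected position. I'll correct for the relative residual and slide it in with a force check.

```bash
python3 - <<'E'
from h import *
import pickle
np.set_printoptions(precision=2,suppress=True)
T,S=pickle.load(open("ts2.pkl","rb")); m=lambda x,y:np.array((220+x/6.6,155+(y-330)/6.6))
gy=np.array([-GX[1],GX[0],0])
rc=m(406.2,542.5)-proj(S,B)                       # cover residual
act=np.array(manip.current_tool_pos())-tcp(-15,0,25)
e=B-15*GX+[0,0,25]+act; rf=m(409.5,487)-proj(S,e)
J=np.c_[proj(S,e+GX)-proj(S,e),proj(S,e+gy)-proj(S,e)]
c=np.linalg.solve(J,rc-rf); print("res",rc,rf,"corr dx,dy",c,"act",act)
dx,dy=np.clip(c,-3,3)
f0=F()
manip.servo_line(list(tcp(-15+dx,dy,0)),max_speed=60); print(F()-f0)
for k in(-9,-4,0):
    manip.servo_line(list(tcp(k+dx,dy,0)),max_speed=30); f=F()-f0; print(k,f)
    if abs(f).max()>6: break
manip.sleep(.5)
print("err",np.array(manip.current_tool_pos())-tcp(dx,dy,0),F()-f0,manip.current_time(),manip.current_gripper_width())
T=manip.snapshot("top");S=manip.snapshot("side"); pickle.dump((T,S,dx,dy),open("ts3.pkl","wb"))
def cc(a,x,y,w,h,k): return cv2.resize(a["color"][y:y+h,x:x+w,::-1],None,fx=k,fy=k,interpolation=cv2.INTER_CUBIC)
cv2.imwrite("pics/h.png",np.vstack([cc(T,190,185,80,30,9),cc(S,245,170,80,36,9)]))
E
```

```text
res [ 0.18 -0.47] [-0.59  1.24] corr dx,dy [-5.56  1.33] act [0.4  0.02 0.53]
[0.1  1.5  0.61]
-9 [-0.62  0.74  0.35]
-4 [0.49 0.49 0.72]
0 [ 0.17  0.42 -0.23]
err [-0.02  0.02  0.01] [ 0.47  0.96 -0.72] 29.975 10.738047370476908
```

View pics/h.png

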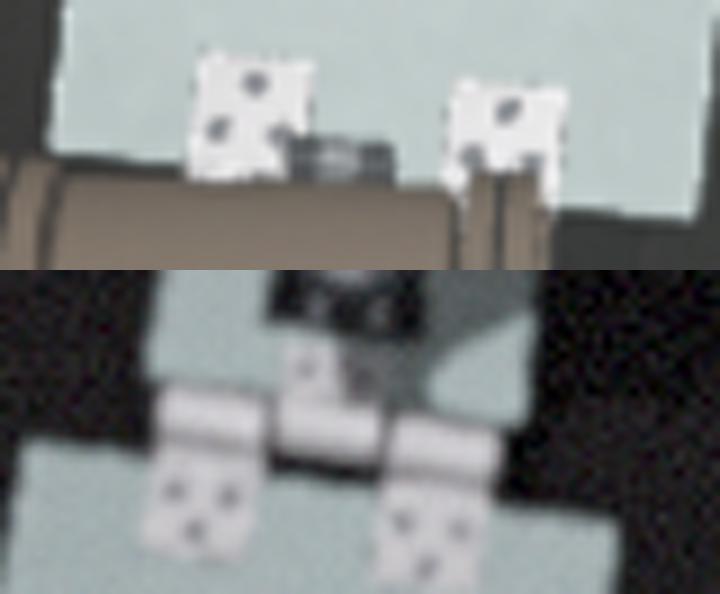

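Side view: the flap knuckle at crop (330,428) sits between the cover knuckles at (211,415) and (444,447). It is about 3 crop px (roughly 1 mm) off the line between them and about 1 mm left of centre. I'll compare brightness profiles across the three tubes to fix the sign before nudging.

```bash
cat > prof.py <<'E'
from h import *
def prof(S):
    g=cv2.cvtColor(S["color"],cv2.COLOR_RGB2GRAY).astype(np.float32)
    y=np.array([-GX[1],GX[0],0]); c=proj(S,B); u=proj(S,B+30*y)-c; u/=np.linalg.norm(u); n=np.array([-u[1],u[0]])
    px=lambda s:np.linalg.norm(proj(S,B+s*y)-c)*np.sign(s)
    out=[]
    for lo,hi in((-46,-22),(-9,11),(22,46)):
        a=np.linspace(px(lo),px(hi),24)[:,None]; t=np.arange(-7,8.01,0.5)[None]
        X=c[0]+a*u[0]+t*n[0]; Y=c[1]+a*u[1]+t*n[1]
        out.append(cv2.remap(g,X.astype(np.float32),Y.astype(np.float32),cv2.INTER_LINEAR).mean(0))
    return np.arange(-7,8.01,.5),np.array(out)
E
python3 - <<'E'
from prof import *
import pickle
T,S,dx,dy=pickle.load(open("ts3.pkl","rb")); t,o=prof(S)
for a,b in zip(t,o.T): print(a,b.round().astype(int))
print(dx,dy,[round(float(np.linalg.norm(proj(S,B+d)-proj(S,B))),2) for d in(GX,np.array([0,0,1.]))])
E
```

```text
-7.0 [174 130 162]
-6.5 [174 132 162]
-6.0 [174 135 160]
-5.5 [173 140 156]
-5.0 [169 144 151]
-4.5 [162 150 145]
-4.0 [157 155 139]
-3.5 [156 164 139]
-3.0 [161 177 147]
-2.5 [171 188 161]
-2.0 [183 198 177]
-1.5 [194 203 189]
-1.0 [201 204 197]
-0.5 [204 201 201]
0.0 [204 195 201]
0.5 [199 186 199]
1.0 [191 173 193]
1.5 [180 157 184]
2.0 [169 137 173]
2.5 [160 114 162]
3.0 [159  88 155]
3.5 [164  61 156]
4.0 [173  47 163]
4.5 [183  55 174]
5.0 [190  78 186]
5.5 [193 107 193]
6.0 [194 134 196]
6.5 [192 154 196]
7.0 [187 167 193]
7.5 [181 173 188]
8.0 [177 175 183]
-3.0 1.3337455726923748 [0.32, 0.21]
```

The highlight peak is at −0.25 px on both cover tubes and −1.15 px on the flap. So it needs about +2.8 mm in x, which agrees with the original top-view estimate. I'll nudge it there and recheck.

```bash
python3 - <<'E'
from prof import *
np.set_printoptions(precision=2,suppress=True)
f0=F(); manip.servo_line(list(tcp(-0.2,0.35,0)),max_speed=15); manip.sleep(.5)
S=manip.snapshot("side"); t,o=prof(S)
for r in o:
    k=slice(6,19); w=np.clip(r[k]-r[k].max()+25,0,None); print("peak",(t[k]*w).sum()/w.sum())
g=cv2.cvtColor(S["color"],cv2.COLOR_RGB2GRAY).astype(np.float32); y=np.array([-GX[1],GX[0],0])
s=np.arange(-24,24.1,1); P=proj(S,B+s[:,None]*y)+[0,-0.2]
v=cv2.remap(g,P[None,:,0].astype(np.float32),P[None,:,1].astype(np.float32),cv2.INTER_LINEAR)[0]
print(list(zip(s.astype(int).tolist(),v.astype(int).tolist())))
print(F()-f0,np.array(manip.current_tool_pos())-tcp(-.2,.35,0),manip.current_time(),manip.current_gripper_width())
E
```

```text
peak -0.45476826615127847
peak -0.09746895736070303
peak -0.08080655745405775
[(-24, 204), (-23, 200), (-22, 196), (-21, 186), (-20, 176), (-19, 170), (-18, 171), (-17, 173), (-16, 179), (-15, 187), (-14, 194), (-13, 197), (-12, 199), (-11, 201), (-10, 201), (-9, 201), (-8, 202), (-7, 202), (-6, 202), (-5, 203), (-4, 203), (-3, 204), (-2, 204), (-1, 205), (0, 205), (1, 205), (2, 205), (3, 205), (4, 205), (5, 205), (6, 205), (7, 204), (8, 201), (9, 198), (10, 189), (11, 173), (12, 157), (13, 139), (14, 121), (15, 113), (16, 128), (17, 144), (18, 161), (19, 176), (20, 191), (21, 194), (22, 198), (23, 200), (24, 200)]
[ 0.47  0.03 -0.62] [-0.02  0.01 -0.01] 30.975 11.187667361951906
```

The three tubes now line up to within about 0.2 px (around 0.5 mm). A final 0.5 mm sideways centring, then hand in.

```bash
python3 - <<'E'
from h import *
f0=F(); manip.servo_line(list(tcp(-0.2,0.9,0)),max_speed=15); manip.sleep(.6)
print(F()-f0,manip.current_gripper_width(),manip.current_time()); print(manip.hand_in())
E
```

```text
[-0.15963174 -0.27258263  0.60706995] 10.890076541701408 31.825
the job is handed in; nothing more can be done
None
```

I handed the job in at 31.8 s: the cover is pressed down on its stop, and the single-knuckle flap is held in the air by its grip with its knuckle in the gap, lined up in the side view to about 0.5 mm across the bores, with about 1 mm uncertainty in the sideways centring; I did not take a last picture after the final 0.5 mm sideways nudge.

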